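Centre the pot on the portable hob and press its start key

TASK

The little red pot stands to the left of the cooking ring on the portable hob. Slide it over the glass, without lifting it, until it is centred in the ring printed there; then press the green start key on the hob's front strip until it resists firmly, hold it down for about a second and let go. Press firmly but not hard (the key responds from 4 N, and 20 N spoils it), do not press the two grey keys, and leave the things on the right of the counter alone.

Things in the scene. Friction and masses are not known exactly. Their poses are not given: they have to be found in the camera images.
- hob: Portable hob fixed to the counter, steel, 250 mm deep (its x, away from the robot) x 260 mm wide (its y, to the left). Origin: centre of its underside, on the counter; z up. Front strip (x -125 to -54 mm) 45 mm high, with three flat keys in a row along y; behind it a black glass plate (x -54 to +121, y +-126 mm), top 52 mm above the counter, with a pale printed ring 120 mm across.
- ring (a point): Centre of the pale printed cooking ring, on the top of the glass, 52 mm above the counter (x = +32.5 mm, y = 0 in the hob's frame).
- pot: Round open red pot, straight-sided: 110 mm outer diameter, 60 mm high, 3 mm wall, 5 mm bottom, 0.35 to 0.7 kg. Origin: centre of its underside, which rests on the glass; z up. Two steel loop handles reach 74 mm from the axis, 40 to 50 mm up, along its +x and -x (within 0.25 rad of the hob's x), 36 mm wide. Starts 43 to 66 mm left (hob's +y) of the ring's centre, up to 15 mm before or behind it.
- key_start_top (a point): Centre of the top of the green start key (white power symbol). Each key is a flat pad 34 (hob's x) x 40 (hob's y) mm, 2.5 mm proud of the front strip: top 47.5 mm above the counter; 62 mm pitch. Almost no travel: gives from 2 N, fully down after 2 mm at 5.6 N, then rigid; springs back. Which of the three places it has varies.
- key_minus_top (a point): Centre of the top face of the grey key with a white minus; same size and make as the start key.
- key_plus_top (a point): Centre of the top face of the grey key with a white plus; same size and make as the start key.
- ramekin: White ramekin upside down, 72 mm across, 41 mm high, on the counter to the right of the hob; origin at the centre of its underside.
- spice_jar: Glass spice jar with a green cap, 46 mm across, 106 mm high, right of the hob; origin at the centre of its underside.
- salt_shaker: Salt shaker with a grey top, 44 mm across, 90 mm high, right of the hob; origin at the centre of its underside.
- garlic: Head of garlic, 60 mm across, 59 mm high, right of the hob; origin at the centre of its underside.

How it is judged:
By the outcome, as a careful person would: the job done as asked, in the order asked, and still so for the second after the job is handed in, with the robot touching nothing.
It also fails if it takes over 53 s, if anything falls off the work surface, if the arm or the gripper's body presses on something with over 40 N, if the wrist force passes 120 N, or if a joint passes its speed limit or range.

ROBOT

A 7-joint arm with a two-finger parallel gripper is mounted at the origin on a cart in front of the work surface, level with it; the furniture and walls round the work are solid. World frame = base frame: x ahead of the robot, y to its left, z up, the work surface at z = 0. Lengths are in m, angles in rad, forces in N, time in s.
With the tool pointing down it reaches from about 0.35 to 0.775 m from the base axis. Payload 3.1 kg.
Tool frame: the origin (TCP) lies between the finger pads; the fingertips stand 11 mm ahead of it and the grasp point (between the pads) lies 8 mm behind it; z points along the fingers, y is the line along which they close (so a half turn about z gives the same grasp; the last joint's range is limited). The gripper opens to 85 mm and grips with 20 to 120 N. Pads are 22 mm wide; open, the fingers measure 114 mm over their backs; the gripper's body (76 mm by 85 mm) begins 54 mm behind the grasp point. The pads swing forward as they close: fully open they stand 13 mm farther back than shut.
Start: joints at [-1.192, 0.311, 0.014, 1.512, -0.004, 1.319, -0.027], TCP at [0.225, 0.502, 0.242] pointing down, gripper open.
Joint ranges: [-2.7, 2.7], [-0.3, 1.91], [-1.27, 1.3], [0.12, 2.57], [-1.44, 4.58], [0.2, 2.03], [-3.05, 3.05]. Speed limits (rad/s): [2.79, 2.79, 3.14, 3.14, 3.14, 3.14, 3.14].

INTERFACE

Orientations are given as a rotation vector (axis times angle).
In Python, from bench import sensors, read_camera, camera_model, order gives the robot as it stands.
- The arm moves only by the tool step_arm, never from a script. Its argument "rows" is one flat list of numbers, 7 for each row, row after row: the shift along the world's x, y, z in m, then the turn, a rotation vector about the world's x, y, z in rad, then the opening, from 0 (shut) to 1 (fully open). In form: [dx, dy, dz, wx, wy, wz, gripper, dx, dy, dz, wx, wy, wz, gripper, ...]. A call has 1 to 12 rows; each row is the pose to reach, as a shift and turn from the pose commanded when the call began; what a row does not reach only later rows make up. A row lasts 1/12 s, in which the tool goes at most 41.7 mm and 7.16 degrees, less where a joint would pass 70% of its speed; a pose out of reach is approached as far as the arm can. A call with a gripper value outside its range is refused whole. The fingers move at their own pace and stop on an object; "grip_force" is the grip in N (left out, the last holds). Time passes only in rows, so rows that repeat a pose let the fingers close. It gives the time, the measured TCP pose, the force, the opening and the grip force at its end, in the units of the state.
- sensors.observe(): the state, without advancing time (a new reading comes with each control period).
- read_camera(name): name is "scene" or "top" or "wrist"; returns the picture (420x560x3 uint8, red, green, blue); there is no depth.
- camera_model(name): a dict with "fx", "fy", "cx", "cy" (pixels), "R" (3x3) and "t" (3): a world point X has camera coordinates R X + t; the wrist camera has in their place "mount" (4x4, takes a point from camera to tool coordinates, whose origin is the TCP and whose axes are the flange's). Camera axes: x right, y down, z forward; pixel columns grow to the right and rows downward; lengths in m; the calibration is good to about 2 mm. A picture is of the moment at which its call begins: read the wrist's pose just before it. camera_model takes no time and is no camera call.
- order.hand_in(): hands the job in; it is judged then, once.
The state is a dict: "clock": time; "joint_pos": joint angles; "joint_velocities": joint speeds; "effort": joint torques, N m; "tool_pos": TCP position; "orientation": TCP orientation; "contact_force": force on the tool from outside, world axes, zero at the start; "ft_torque": the same for the moment, N m; "finger_gap": finger opening in m; "grasp_force": force on a finger pad.
Only numpy, scipy, OpenCV 4.12 (cv2) and the standard library are available. Lean on these libraries where they do the work, as an engineer would, in place of code of your own. Each camera call takes 0.05 s, during which the arm holds its last target. There are 200 camera calls.

## Working session

There is one attempt and no reset: what is moved stays moved. The work goes in short steps, Python scripts to look and compute and a tool call to move; the robot and the scene stay as the last step left them, time stands still between calls to the robot, and variables do not carry over. Pictures are saved under pics/ and viewed, at most 10 in all, crops included, and the job is handed in when it is done.

Besides the shell and the picture viewer there is one more tool, called after ">>>" as name(argument=value, ...), one argument or row to a line, values as JSON. step_arm: Moves the arm, as the interface text tells. Its arguments: {"type":"object","properties":{"rows":{"type":"array"},"grip_force":{"type":"number"}},"required":["rows"]}

```bash
mkdir -p pics
python3 - <<'E'
from bench import sensors, read_camera, camera_model
import cv2
for n in("top","scene"):
    im=read_camera(n); cv2.imwrite(f"pics/{n}0.png",im[:,:,::-1]); m=camera_model(n); print(n,m)
s=sensors.observe(); print(s)
E
```

```text
top {'fx': 431.26970853703926, 'fy': 431.26970853703926, 'cx': 275.3910396091452, 'cy': 205.74374510885661, 'R': array([[-0.0268013 , -0.99951731, -0.01571135],
       [-0.98479581,  0.02909861, -0.17126144],
       [ 0.17163595,  0.01088244, -0.98510034]]), 't': array([-0.28438687,  0.47818028,  0.82160771])}
scene {'fx': 417.7131303502698, 'fy': 417.7131303502698, 'cx': 279.89697516993874, 'cy': 207.07914062171972, 'R': array([[ 0.79938673, -0.60065307, -0.0140267 ],
       [-0.42624721, -0.55051394, -0.71780758],
       [ 0.42343143,  0.57978469, -0.69610023]]), 't': array([-0.56910488,  0.08207168,  0.87387907])}
{'clock': 0.1, 'joint_pos': array([-1.19167455,  0.31166518,  0.01402691,  1.51289787, -0.00438651,
        1.31917356, -0.02719748]), 'joint_velocities': array([-0.00019577, -0.00123026, -0.00026382, -0.00416307, -0.0019706 ,
        0.0027664 , -0.00034816]), 'effort': array([ 1.04460363e-03, -3.80857515e+01,  1.47115309e-01, -2.31241339e+01,
        1.22766514e-02,  8.11978709e-03, -8.37333744e-06]), 'tool_pos': array([0.22443415, 0.50144482, 0.24131858]), 'orientation': array([-0.65601213, -3.07199672,  0.00327874]), 'contact_force': array([-0.03634526, -0.06965172,  0.51908522]), 'ft_torque': array([ 0.01761806, -0.01642986,  0.033046  ]), 'grasp_force': 0.0, 'finger_gap': 0.08524996661838165}
```

View pics/top0.png

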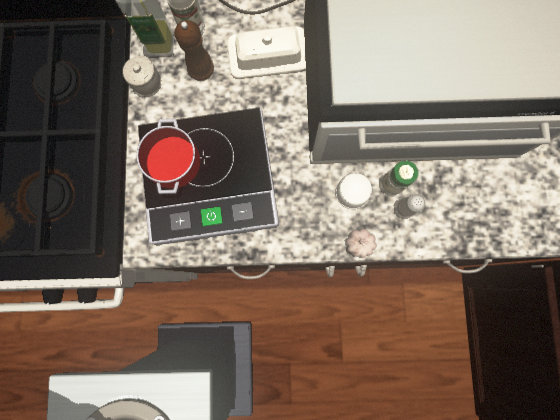

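View pics/scene0.png

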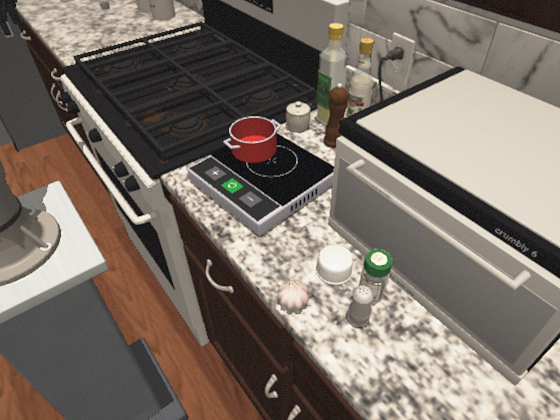

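The top view shows the hob with corners near (138,122), (263,108), (277,228) and (150,242). The pot is at about (166,157), the ring cross at about (204,157), and the keys are plus (180,220), green (211,216) and minus (242,211). The scene view agrees, with the start key in the middle.

```bash
cat > h.py <<'E'
import numpy as np, cv2
from bench import sensors, read_camera, camera_model
def ray(n,px,z):
    m=camera_model(n); px=np.atleast_2d(px).astype(float)
    d=np.c_[(px[:,0]-m['cx'])/m['fx'],(px[:,1]-m['cy'])/m['fy'],np.ones(len(px))]@m['R']
    c=-m['R'].T@m['t']; return c[:2]+d[:,:2]*((z-c[2])/d[:,2])[:,None]
def circ(p):  # algebraic circle fit with outlier trimming
    for _ in range(4):
        A=np.c_[2*p,np.ones(len(p))]; s=np.linalg.lstsq(A,(p**2).sum(1),rcond=None)[0]
        r=np.sqrt(s[2]+s[0]**2+s[1]**2); e=abs(np.hypot(*(p-s[:2]).T)-r); p=p[e<max(.0012,2*np.median(e))]
    return s[:2],r,len(p)
def big(m): 
    c=cv2.findContours(m,cv2.RETR_EXTERNAL,cv2.CHAIN_APPROX_NONE)[0]; return max(c,key=cv2.contourArea)
def cen(c): m=cv2.moments(c); return np.array([m['m10'],m['m01']])/m['m00']
E
python3 - <<'E'
from h import *
for n,kw,pw in(("top",(190,225,200,235),None),("scene",(215,250,172,200),None)):
    im=cv2.cvtColor(read_camera(n),cv2.COLOR_RGB2BGR); hsv=cv2.cvtColor(im,cv2.COLOR_BGR2HSV)
    g=cv2.inRange(hsv,(45,90,60),(85,255,255)); x0,x1,y0,y1=kw; k=np.zeros_like(g); k[y0:y1,x0:x1]=g[y0:y1,x0:x1]
    c=big(k); print(n,"green",ray(n,cen(c),.0475),cv2.contourArea(c), cv2.minAreaRect(ray(n,c[:,0],.0475).astype(np.float32)*1000))
    r=cv2.inRange(hsv,(0,120,60),(8,255,255))|cv2.inRange(hsv,(172,120,60),(180,255,255)); k=np.zeros_like(r)
    if n=="top": k[110:200,130:205]=r[110:200,130:205]
    else: k[110:165,225:282]=r[110:165,225:282]
    c=big(cv2.morphologyEx(k,cv2.MORPH_OPEN,np.ones((5,5)))); p=ray(n,cv2.convexHull(c)[:,0],.112); print("pot rim",circ(ray(n,c[:,0],.112)),cv2.boundingRect(c))
    cv2.imwrite(f"pics/{n}1.png",cv2.resize(im[95:255,125:290] if n=="top" else im[105:240,180:345],None,fx=3.6,fy=3.6,interpolation=cv2.INTER_CUBIC))
E
```

```text
top green [[ 0.45170174 -0.17046376]] 313.0 ((451.80780029296875, -170.46072387695312), (34.38822937011719, 39.83213806152344), 7.198748588562012)
pot rim (array([ 0.56217126, -0.09547323]), np.float64(0.049635206267247614), 140) (139, 129, 54, 51)
scene green [[ 0.44913433 -0.17301547]] 184.5 ((449.2840576171875, -172.60189819335938), (36.130008697509766, 43.337066650390625), 6.438356876373291)
pot rim (array([ 0.55957921, -0.09840362]), np.float64(0.04755800533991618), 63) (232, 118, 42, 23)
```

View pics/top1.png

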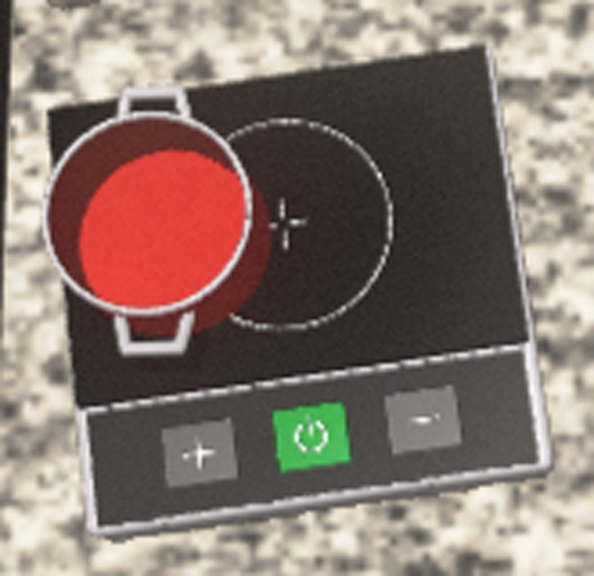

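The crop shows the rim circle centred at about (148,212), the ring at (286,224) with radius ~105, and the green key at (312,437). The handles lie almost along the hob's x. Next I fit the rim and the ring.

```bash
cat >> h.py <<'E'
def pale(im,c0,lo,hi,n,z,thr):   # brightest pixel along radial pixel rays about c0 between lo,hi
    g=cv2.cvtColor(im,cv2.COLOR_RGB2GRAY).astype(np.float32); out=[]
    for a in np.arange(0,2*np.pi,.04):
        rr=np.arange(lo,hi,.25); x=c0[0]+rr*np.cos(a); y=c0[1]+rr*np.sin(a)
        v=cv2.remap(g,x.astype(np.float32)[None],y.astype(np.float32)[None],1)[0]; i=v.argmax()
        if v[i]-np.median(v)>thr and 0<i<len(v)-1: out.append((x[i],y[i]))
    return circ(ray(n,np.array(out),z))
E
python3 - <<'E'
from h import *
im=read_camera("top")
R,r1,n1=pale(im,(125+286/3.6,95+224/3.6),25,34,"top",.052,40); print("ring",R,r1,n1)
P,r2,n2=pale(im,(125+148/3.6,95+212/3.6),25,32,"top",.112,40); print("rim",P,r2,n2)
K=ray("top",[[125+200/3.6,95+454/3.6],[125+312/3.6,95+437/3.6],[125+424/3.6,95+420/3.6]],.0475); print("keys",K)
d=K[0]-K[2]; print("yaw from keys",np.arctan2(-d[0],d[1])); d=R-K[1]; print("yaw from ring",np.arctan2(d[1],d[0]),np.hypot(*d))
print("move",R-P,np.degrees(np.arctan2(*(R-P)[::-1])))
h=ray("top",[[125+155/3.6,95+92/3.6],[125+155/3.6,95+352/3.6]],.097); d=h[0]-h[1]; print("pot yaw",np.arctan2(d[1],d[0]),h.mean(0))
from scipy.spatial.transform import Rotation as Ro
print(Ro.from_rotvec(sensors.observe()['orientation']).as_matrix().round(3))
E
```

```text
ring [ 0.57240929 -0.15587442] 0.05979317287364416 103
rim [ 0.56304882 -0.09517243] 0.05329284137016341 134
keys [[ 0.44330086 -0.11021928]
 [ 0.45091709 -0.17165487]
 [ 0.45854477 -0.23318288]]
yaw from keys 0.12334165160606658
yaw from ring 0.12916538270857422 0.12251276950865601
move [ 0.00936048 -0.060702  ] -81.23382339071689
pot yaw 0.015965477057465677 [ 0.56180074 -0.09657562]
[[-0.913  0.408 -0.   ]
 [ 0.408  0.913 -0.001]
 [-0.    -0.001 -1.   ]]
```

>>> step_arm(
  rows=[0.02,-0.03,0,0,0,-0.06,0.82,0.04,-0.06,0,0,0,-0.12,0.82,0.06,-0.09,0,0,0,-0.18,0.82,0.08,-0.12,0,0,0,-0.24,0.82,0.1,-0.15,0,0,0,-0.3,0.82,0.12,-0.18,0,0,0,-0.36,0.82,0.14,-0.21,0,0,0,-0.42,0.82,0.16,-0.24,0,0,0,-0.48,0.82,0.18,-0.27,0,0,0,-0.54,0.82,0.2,-0.3,0,0,0,-0.6,0.82,0.22,-0.33,0,0,0,-0.66,0.82,0.24,-0.36,0,0,0,-0.72,0.82],
)

```text
clock: 1.25
tool_pos: [0.4652, 0.1405, 0.2424]
orientation: [1.7, 2.642, 0.001]
contact_force: [-0.1, -0.1, 1.0]
finger_gap: 0.0704
grasp_force: 0.0
```

>>> step_arm(
  rows=[0.02,-0.03,0,0,0,-0.06,0.82,0.035,-0.06,0,0,0,-0.12,0.82,0.05,-0.09,0,0,0,-0.18,0.82,0.07,-0.12,0,0,0,-0.24,0.82,0.086,-0.153,0,0,0,-0.277,0.82,0.086,-0.153,0,0,0,-0.277,0.82,0.086,-0.153,-0.02,0,0,-0.277,0.82,0.086,-0.153,-0.04,0,0,-0.277,0.82,0.086,-0.153,-0.06,0,0,-0.277,0.82,0.086,-0.153,-0.06,0,0,-0.277,0.82,0.086,-0.153,-0.06,0,0,-0.277,0.82],
)

```text
clock: 2.17
tool_pos: [0.5497, -0.0107, 0.1814]
orientation: [-2.044, -2.383, 0.003]
contact_force: [1.1, -0.8, 0.4]
finger_gap: 0.0696
grasp_force: 0.0
```

```bash
cat > st.py <<'E'
from h import *
from scipy.spatial.transform import Rotation as Ro
s=sensors.observe(); M=Ro.from_rotvec(s['orientation']).as_matrix()
print(s['clock'],s['tool_pos'].round(4),s['contact_force'].round(2),s['finger_gap'],np.degrees(np.arctan2(M[1,1],M[0,1])),M[:,2].round(3),s['joint_pos'].round(2))
E
python3 st.py; python3 -c "
from h import *
cv2.imwrite('pics/s2.png',read_camera('scene')[:,:,::-1])"
```

```text
2.1667 [ 0.5497 -0.0107  0.1814] [ 1.1  -0.82  0.39] 0.06957822654786341 8.779696100894379 [-0.003 -0.    -1.   ] [-0.4   0.38  0.53  1.62 -0.2   1.2   0.32]
```

View pics/s2.png

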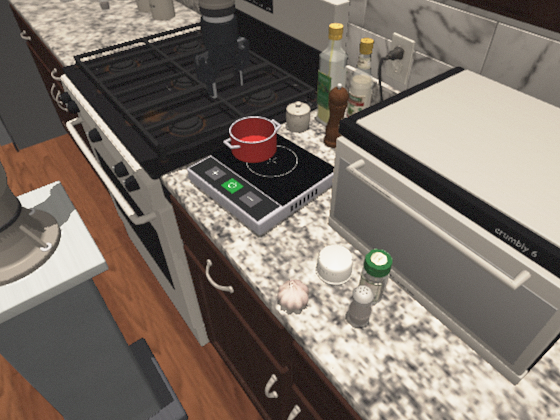

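The gripper is at about (215,70), over the gap left of the hob, and nothing has been disturbed. I'll descend and push.

>>> step_arm(
  rows=[0,0,-0.02,0,0,0,0.82,0,0,-0.04,0,0,0,0.82,0,0,-0.06,0,0,0,0.82,0,0,-0.08,0,0,0,0.82,0,0,-0.096,0,0,0,0.82,0,0,-0.106,0,0,0,0.82,0,0,-0.106,0,0,0,0.82],
)

```text
clock: 2.8
tool_pos: [0.55, -0.0107, 0.0755]
orientation: [-2.044, -2.384, 0.002]
contact_force: [0.1, 0.7, -0.3]
finger_gap: 0.0702
grasp_force: 0.0
```

>>> step_arm(
  rows=[0.001,-0.007,0,0,0,0,0.82,0.002,-0.014,0,0,0,0,0.82,0.003,-0.02,0,0,0,0,0.82,0.004,-0.026,0,0,0,0,0.82,0.005,-0.031,0,0,0,0,0.82,0.006,-0.036,0,0,0,0,0.82,0.006,-0.041,0,0,0,0,0.82,0.007,-0.046,0,0,0,0,0.82],
)

```text
clock: 3.47
tool_pos: [0.5576, -0.0545, 0.0768]
orientation: [-2.041, -2.384, -0.005]
contact_force: [-0.9, 4.0, 3.0]
finger_gap: 0.07
grasp_force: 2.5
```

```bash
python3 st.py; python3 -c "
from h import *
im=read_camera('top')[95:255,125:290,::-1]
cv2.imwrite('pics/t3.png',cv2.resize(im,None,fx=3.6,fy=3.6))"
```

```text
3.4667 [ 0.5576 -0.0545  0.0768] [-0.9   3.96  3.  ] 0.06995640147494095 8.873348373565996 [-0.     0.004 -1.   ] [-0.29  0.51  0.49  1.72 -0.29  0.98  0.47]
```

View pics/t3.png

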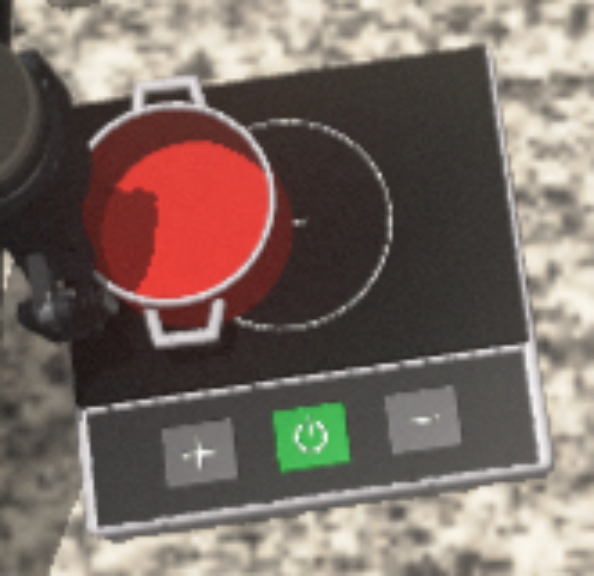

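The pot is cradled and has slid right, with its rim now at about (171,202) in the crop. It is still upright and the grip is clear of the handles. I'll measure it.

```bash
cat > pm.py <<'E'
from h import *
import sys
from scipy.optimize import least_squares
R=np.array([0.57241,-0.15587])
def pot(c0):
    g=cv2.cvtColor(read_camera("top"),cv2.COLOR_RGB2GRAY).astype(np.float32); out=[]
    for a in np.arange(-1.9,1.9,.03):
        rr=np.arange(25,32,.25); x=c0[0]+rr*np.cos(a); y=c0[1]+rr*np.sin(a)
        v=cv2.remap(g,x.astype(np.float32)[None],y.astype(np.float32)[None],1)[0]; i=v.argmax()
        if v[i]-np.median(v)>30 and 0<i<len(v)-1: out.append((x[i],y[i]))
    p=ray("top",np.array(out),.112)
    f=least_squares(lambda c:np.hypot(*(p-c).T)-.0533,p.mean(0),loss="soft_l1",f_scale=.001); return f.x,len(p)
c=(125+float(sys.argv[1])/3.6,95+float(sys.argv[2])/3.6)
P,n=pot(c); s=sensors.observe(); print("pot",P.round(4),n,"to ring mm",((R-P)*1e3).round(1),"tool-pot dist",np.hypot(*(s['tool_pos'][:2]-P)))
E
python3 pm.py 171 202
```

```text
pot [ 0.5683 -0.1096] 121 to ring mm [  4.2 -46.3] tool-pot dist 0.05349121159959212
```

>>> step_arm(
  rows=[0.001,-0.005,0,0,0,0,0.82,0.001,-0.01,0,0,0,0,0.82,0.002,-0.015,0,0,0,0,0.82,0.002,-0.02,0,0,0,0,0.82,0.003,-0.025,0,0,0,0,0.82,0.003,-0.03,0,0,0,0,0.82,0.004,-0.034,0,0,0,0,0.82,0.004,-0.037,0,0,0,0,0.82,0.004,-0.039,0,0,0,0,0.82,0.004,-0.039,0,0,0,0,0.82,0.004,-0.039,0,0,0,0,0.82],
)

```text
clock: 4.48
tool_pos: [0.5621, -0.0967, 0.0765]
orientation: [2.045, 2.383, 0.0]
contact_force: [0.9, 2.1, 2.8]
finger_gap: 0.0698
grasp_force: 2.0
```

```bash
python3 pm.py 265 216; python3 st.py
```

```text
pot [ 0.5541 -0.1587] 45 to ring mm [18.3  2.8] tool-pot dist 0.06249966674245343
4.5333 [ 0.5621 -0.0967  0.0765] [0.77 2.35 2.81] 0.07006548301744948 8.750152010594492 [ 0.001 -0.001 -1.   ] [-0.22  0.53  0.5   1.69 -0.29  0.99  0.54]
```

```bash
sed -i 's|^c=(125.*|m=camera_model("top"); q=m["R"]@np.array([float(sys.argv[1]),float(sys.argv[2]),.112])+m["t"]; c=(m["fx"]*q[0]/q[2]+m["cx"],m["fy"]*q[1]/q[2]+m["cy"])|' pm.py; python3 pm.py .5715 -.1500;python3 pm.py .5715 -.1500
python3 -c "
from h import *
im=read_camera('top')[95:255,125:290,::-1]
cv2.imwrite('pics/t4.png',cv2.resize(im,None,fx=3.6,fy=3.6))"
```

```text
pot [ 0.5722 -0.1493] 121 to ring mm [ 0.2 -6.5] tool-pot dist 0.053660726832455846
pot [ 0.5722 -0.1493] 121 to ring mm [ 0.2 -6.5] tool-pot dist 0.05362475952414812
```

View pics/t4.png

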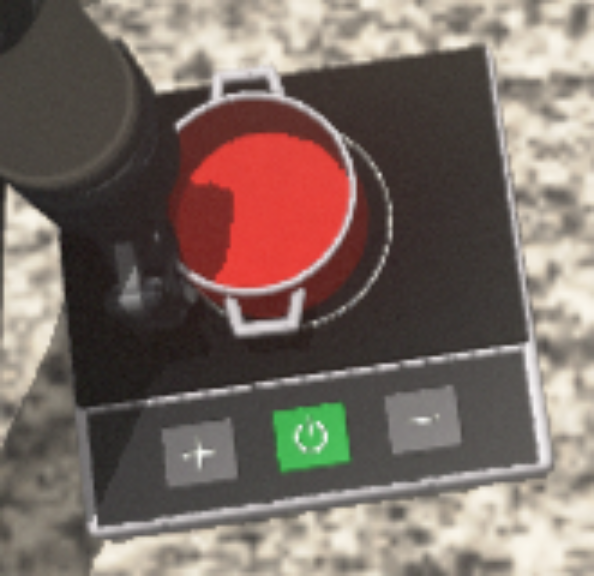

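The pot's rim is centred near (263,193), upright, and lies 6.5 mm short of the ring centre. One last nudge.

>>> step_arm(
  rows=[0,-0.002,0,0,0,0,0.82,0,-0.004,0,0,0,0,0.82,0,-0.0055,0,0,0,0,0.82,0,-0.0065,0,0,0,0,0.82,0,-0.0065,0,0,0,0,0.82,0,-0.0065,0,0,0,0,0.82],
)

```text
clock: 5.18
tool_pos: [0.5619, -0.1012, 0.0764]
orientation: [-2.043, -2.385, -0.002]
contact_force: [0.2, 5.8, 5.1]
finger_gap: 0.0698
grasp_force: 2.6
```

```bash
python3 pm.py .5722 -.1558; python3 st.py
python3 -c "
from h import *
im=read_camera('scene')[100:220,190:345,::-1]
cv2.imwrite('pics/s5.png',cv2.resize(im,None,fx=4,fy=4,interpolation=cv2.INTER_CUBIC))"
```

```text
pot [ 0.572  -0.1538] 123 to ring mm [ 0.4 -2. ] tool-pot dist 0.05356198316733889
5.2333 [ 0.5618 -0.1012  0.0765] [0.76 5.12 3.87] 0.07000456962548945 8.829005993136688 [ 0.     0.002 -1.   ] [-0.21  0.53  0.5   1.69 -0.29  1.    0.55]
```

View pics/s5.png

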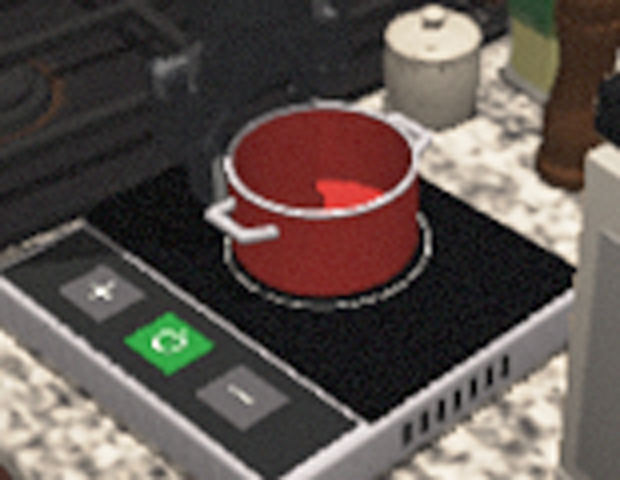

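The scene view shows the pot upright inside the ring, with a slightly wider gap on the right. About 2 mm remain.

>>> step_arm(
  rows=[0,-0.001,0,0,0,0,0.82,0,-0.002,0,0,0,0,0.82,0,-0.002,0,0,0,0,0.82,0,-0.002,0,0,0,0,0.82],
)

```text
clock: 5.62
tool_pos: [0.5618, -0.103, 0.0764]
orientation: [-2.043, -2.385, -0.002]
contact_force: [-0.3, 5.5, 4.0]
finger_gap: 0.0703
grasp_force: 2.8
```

```bash
python3 pm.py .5722 -.1558; python3 st.py
```

```text
pot [ 0.572  -0.1557] 121 to ring mm [ 0.4 -0.2] tool-pot dist 0.05362823413820313
5.6667 [ 0.5618 -0.103   0.0764] [-0.73  6.08  3.93] 0.06997761702216053 8.83951175707796 [-0.     0.002 -1.   ] [-0.2   0.53  0.5   1.69 -0.29  1.    0.55]
```

>>> step_arm(
  rows=[-0.001,0.006,0,0,0,0,0.82,-0.002,0.015,0,0,0,0,0.82,-0.004,0.025,0,0,0,0,0.82,-0.005,0.035,0,0,0,0,0.82,-0.005,0.035,0.02,0,0,0,0.82,-0.005,0.035,0.045,0,0,0,0.82,-0.005,0.035,0.07,0,0,0,0.82,-0.005,0.035,0.1,0,0,0,0.82,-0.005,0.035,0.1,0,0,0,0.5],
)

```text
clock: 6.42
tool_pos: [0.5602, -0.0699, 0.1822]
orientation: [2.038, 2.378, 0.01]
contact_force: [1.4, -0.1, 0.8]
finger_gap: 0.0596
grasp_force: 0.0
```

>>> step_arm(
  rows=[-0.01,0,0,0,0,0.12,0,-0.02,-0.005,0,0,0,0.24,0,-0.03,-0.015,0,0,0,0.36,0,-0.04,-0.025,0,0,0,0.48,0,-0.05,-0.035,0,0,0,0.6,0,-0.06,-0.045,0,0,0,0.72,0,-0.07,-0.055,0,0,0,0.84,0,-0.08,-0.065,0,0,0,0.96,0,-0.09,-0.075,0,0,0,1.08,0,-0.1,-0.085,0,0,0,1.2,0,-0.106,-0.095,0,0,0,1.32,0,-0.106,-0.105,0,0,0,1.44,0],
)

```text
clock: 7.42
tool_pos: [0.4486, -0.1745, 0.1757]
orientation: [0.044, -3.139, -0.001]
contact_force: [0.7, -0.0, 0.0]
finger_gap: 0.0004
grasp_force: 0.0
```

>>> step_arm(
  rows=[0,0,0,0,0,0.1,0,0,0,0,0,0,0.1,0,0,0,0,0,0,0.1,0],
)

```text
clock: 7.67
tool_pos: [0.4503, -0.1738, 0.1758]
orientation: [0.188, -3.135, -0.001]
contact_force: [0.7, -0.3, -0.1]
finger_gap: 0.0002
grasp_force: 0.0
```

```bash
python3 pm.py .5722 -.1558; python3 st.py
python3 -c "
from h import *
cv2.imwrite('pics/t6.png',read_camera('top')[:,:,::-1])
cv2.imwrite('pics/w6.png',read_camera('wrist')[:,:,::-1])
print(camera_model('wrist'))"
```

```text
pot [ 0.5719 -0.1557] 101 to ring mm [ 0.6 -0.1] tool-pot dist 0.12270313183860233
7.7167 [ 0.4505 -0.1737  0.1759] [-0.9  -0.86  0.33] -0.00020710384851534673 96.92194698541269 [-0.001  0.    -1.   ] [ 0.04  0.23  0.35  1.8  -0.09  1.12  2.11]
{'fx': 296.0002609704902, 'fy': 296.0002609704902, 'cx': 281.8472726498088, 'cy': 208.381419655544, 'mount': array([[-9.93538484e-05, -9.46634954e-01, -3.22307699e-01,
         8.33926344e-02],
       [ 9.99999800e-01, -2.95211926e-04,  5.58795522e-04,
        -5.32327010e-05],
       [-6.24124450e-04, -3.22307580e-01,  9.46634795e-01,
        -1.32251458e-01],
       [ 0.00000000e+00,  0.00000000e+00,  0.00000000e+00,
         1.00000000e+00]])}
```

View pics/w6.png

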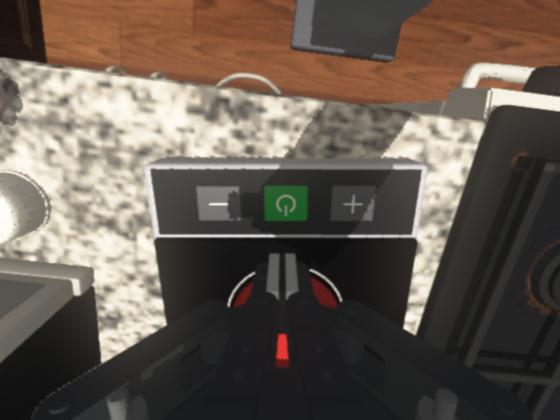

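The wrist view shows the green key centred at about (286,204), between minus (214,204) and plus (353,204). The closed fingertips are nearly in line with it. I'll ray-cast the key.

Run:
```python
from h import *
from scipy.spatial.transform import Rotation as Ro
s=sensors.observe(); M=Ro.from_rotvec(s['orientation']).as_matrix(); T=s['tool_pos']
im=cv2.imread('pics/w6.png'); k=cv2.inRange(cv2.cvtColor(im,cv2.COLOR_BGR2HSV),(45,90,40),(85,255,255)); k[:180]=0;k[230:]=0
c=big(k); px=cen(c); m=camera_model('wrist'); B=m['mount']
d=M@B[:3,:3]@np.array([(px[0]-m['cx'])/m['fx'],(px[1]-m['cy'])/m['fy'],1]); o=M@B[:3,3]+T
print(px,cv2.boundingRect(c),(o+d*(.0475-o[2])/d[2]).round(4),T.round(4))
```

```text
[285.69557094 203.01714474] (264, 185, 44, 37) [ 0.4503 -0.17    0.0475] [ 0.4507 -0.1737  0.1761]
```

>>> step_arm(
  rows=[0,0.003,-0.02,0,0,0,0,0,0.003,-0.04,0,0,0,0,0,0.003,-0.06,0,0,0,0,0,0.003,-0.08,0,0,0,0,0,0.003,-0.095,0,0,0,0,0,0.003,-0.105,0,0,0,0,0,0.003,-0.112,0,0,0,0,0,0.003,-0.112,0,0,0,0,0,0.003,-0.112,0,0,0,0],
)

```text
clock: 8.57
tool_pos: [0.451, -0.1715, 0.0645]
orientation: [-0.192, 3.135, -0.0]
contact_force: [0.3, -0.3, -1.0]
finger_gap: -0.0001
grasp_force: 0.0
```

```bash
python3 st.py; python3 -c "
from h import *
im=read_camera('scene')[100:220,190:345,::-1]
cv2.imwrite('pics/s7.png',cv2.resize(im,None,fx=4,fy=4,interpolation=cv2.INTER_CUBIC))"
```

```text
8.5667 [ 0.451  -0.1715  0.0645] [ 0.26 -0.32 -0.98] -8.838269710967365e-05 97.00545326268752 [ 0. -0. -1.] [ 0.07  0.37  0.32  1.94 -0.15  0.86  2.16]
```

View pics/s7.png

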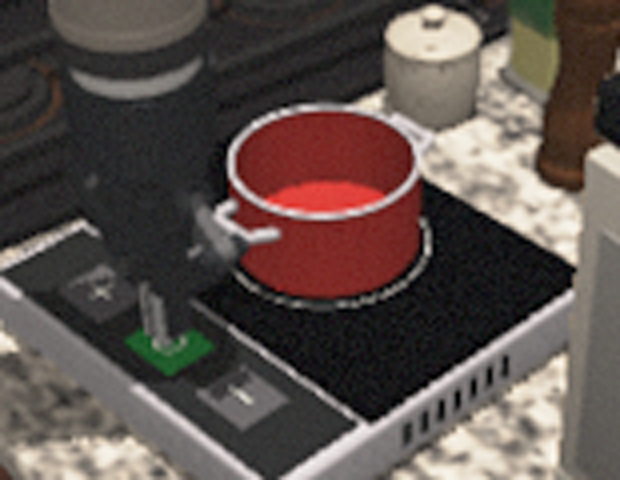

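The fingertips are over the green key at about (165,345), clear of the grey keys. The pot is centred and the gripper is free of it. I'll press gradually.

>>> step_arm(
  rows=[0,0,-0.002,0,0,0,0,0,0,-0.004,0,0,0,0,0,0,-0.006,0,0,0,0,0,0,-0.007,0,0,0,0,0,0,-0.007,0,0,0,0],
)

```text
clock: 9.03
tool_pos: [0.4512, -0.1716, 0.0577]
orientation: [-0.192, 3.135, -0.0]
contact_force: [-0.2, 0.3, 2.8]
finger_gap: 0.0
grasp_force: 1.7
```

>>> step_arm(
  rows=[0,0,-0.001,0,0,0,0,0,0,-0.002,0,0,0,0,0,0,-0.002,0,0,0,0],
)

```text
clock: 9.28
tool_pos: [0.4512, -0.1716, 0.0565]
orientation: [-0.192, 3.135, 0.0]
contact_force: [-2.1, 1.0, 10.7]
finger_gap: -0.0001
grasp_force: 5.2
```

>>> step_arm(
  rows=[0,0,0,0,0,0,0,0,0,0,0,0,0,0,0,0,0,0,0,0,0,0,0,0,0,0,0,0,0,0,0,0,0,0,0,0,0,0,0,0,0,0,0,0,0,0,0,0,0,0,0,0,0,0,0,0,0,0,0,0,0,0,0,0,0,0,0,0,0,0],
)

```text
clock: 10.12
tool_pos: [0.4512, -0.1716, 0.0566]
orientation: [-0.192, 3.134, 0.0]
contact_force: [-2.3, 0.8, 11.1]
finger_gap: 0.0002
grasp_force: 5.1
```

>>> step_arm(
  rows=[0,0,0.01,0,0,0,0,0,0,0.03,0,0,0,0,0,0,0.06,0,0,0,0,0,0,0.09,0,0,0,0,0,0,0.12,0,0,0,0,0,0,0.13,0,0,0,0,0,0,0.13,0,0,0,0,0,0,0.13,0,0,0,0],
)

```text
clock: 10.78
tool_pos: [0.4503, -0.1713, 0.1849]
orientation: [0.192, -3.135, -0.001]
contact_force: [-0.4, 0.4, -0.6]
finger_gap: -0.0001
grasp_force: 0.0
```

```bash
python3 st.py; python3 pm.py .5722 -.1558; python3 -c "
from h import *
im=read_camera('scene')[100:220,190:345,::-1]
cv2.imwrite('pics/s8.png',cv2.resize(im,None,fx=4,fy=4,interpolation=cv2.INTER_CUBIC))"
```

```text
10.7833 [ 0.4503 -0.1713  0.1849] [-0.42  0.39 -0.58] -6.92610175317833e-05 97.00606122124191 [-0.  0. -1.] [ 0.03  0.22  0.35  1.79 -0.08  1.14  2.1 ]
pot [ 0.5719 -0.1557] 101 to ring mm [ 0.5 -0.1] tool-pot dist 0.12330515092725156
```

View pics/s8.png

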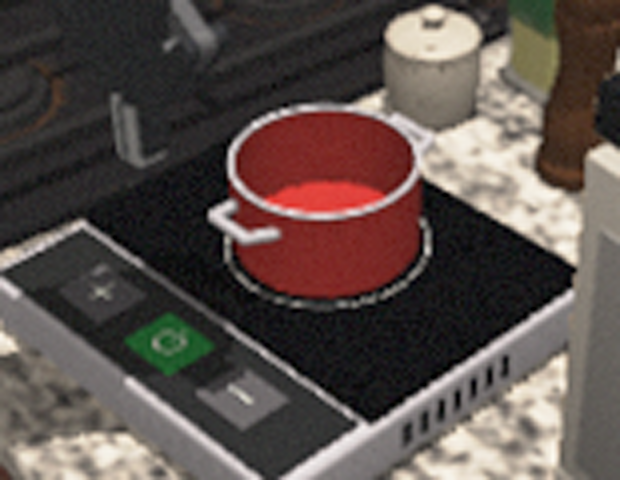

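The pot sits centred in the ring with even gaps, the key has sprung back, and the gripper is clear. I'll hand it in.

```bash
python3 -c "
from bench import order
print(order.hand_in())"
```

```text
the job is handed in; nothing more can be done
None
```

The pot was slid to within about 0.6 mm of the ring centre by camera measurement, then the green start key was pressed at about 11 N for roughly a second and released; the job was handed in at about 11 s on the clock, with nothing touching the robot.

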